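# Bed the trivet tiles with the hand roller

### The arm

A 6-joint arm with a two-finger parallel gripper is mounted at the origin on the work surface. World frame = base frame: x ahead of the robot, y to its left, z up, the work surface at z = 0. Lengths are in mm, angles in rad, forces in N, time in s.
With the tool pointing down it reaches from about 300 to 775 mm from the base axis. Payload 14.6 kg.
Tool frame: the origin (TCP) lies midway between the tips of the shut fingers; the grasp point (between the pads) lies 19 mm behind it (manip.grip_depth is the distance from the TCP to the grasp point, in mm); x points along the fingers, y is the direction in which the jaws open and shut, and the axes are right-handed (so a half turn about x gives the same grasp; the last joint's range is limited). The gripper opens to 94 mm and grips with 3 to 60 N. Pads are 16 mm wide; open, the fingers measure 119 mm over their backs; the gripper's body (75 mm by 177 mm) begins 78 mm behind the grasp point.
Start: joints at [-1.259, 0.3, 1.521, -0, 1.321, -0.067], TCP at [203.386, -511.002, 205.446] pointing down, gripper open.
Joint ranges: [-3.03, 3.03], [-0.79, 2.21], [0.23, 2.52], [-1.04, 4.18], [0, 3.07], [-2.55, 2.55]. Speed limits (rad/s): [2.22, 2.22, 2.57, 3.14, 3.14, 3.14].

### API

Orientations are given as [roll, pitch, yaw] about the fixed x, y, z axes, in that order (R = Rz(yaw) Ry(pitch) Rx(roll)).
In Python, from cell import readout, cams, ticket, manip gives the robot as it stands. The module is installed in compiled form; this text tells all that it offers.
- The arm moves only by the tool apply_moves, never from a script. Its argument "plan" is one flat list of numbers, 7 for each row, row after row: the turn, a rotation vector about the tool's x, y, z in rad, then the shift along the tool's x, y, z in m, then the opening in per cent of the stroke, from 0 (shut) to 100 (fully open). In form: [wx, wy, wz, x, y, z, fingers, wx, wy, wz, x, y, z, fingers, ...]. A call has 1 to 5 rows; each row shifts and turns the commanded pose from where the row before left it, along the tool's axes as they then stand; what a row does not reach is not made up. A row lasts 1/8 s, in which the tool goes at most 62.5 mm and 10.7 degrees, less where a joint would pass 70% of its speed; a pose out of reach is approached as far as the arm can. A call with a gripper value outside its range is refused whole. The fingers move at their own pace and stop on an object; "force" is the grip in N (left out, the last holds). Time passes only in rows, so rows that do not move let the fingers close. It gives the time, the measured TCP pose, the force and the opening at its end, in the units of the state.
- readout.read_state(): the state, without advancing time (a new reading comes with each control period).
- cams.camera(name): name is "scene" or "top" or "wrist"; returns a dict with "image" (384x512x3 uint8, red, green, blue), "fovy" (degrees; the focal length in pixels is half the picture's height over the tangent of half this angle, whatever the lens; pixels are square), "cx", "cy" (the principal point, pixels), "position" and "orientation" of the camera in the world; the wrist camera has in their place "T_tool_cam" (4x4, takes a point from camera to tool coordinates, whose origin is the TCP and whose axes are the tool frame's). Camera axes: x right, y down, z forward; pixel columns grow to the right and rows downward; lengths in mm; the calibration is good to about 2 mm. A picture is of the moment at which its call begins: read the wrist's pose just before it. There is no depth.
- ticket.sign_off(): hands the job in, once; it reports no verdict.
The state is a dict: "clock": time; "joints": joint angles; "qd": joint speeds; "effort": joint torques, N m; "eef_pos": TCP position; "eef_rot": TCP orientation; "wrist_force": force on the tool from outside, world axes, zero at the start; "moment": the same for the moment, N m; "finger_gap": finger opening in mm.
Only numpy, scipy, OpenCV 4.12 (cv2) and the standard library are available. Lean on these libraries where they do the work, as an engineer would, in place of code of your own. Each camera call takes 0.05 s, during which the arm holds its last target.

### The job

The three tiles of the blue-and-white trivet still stand proud of their aluminium frame. Take the green two-barrel hand roller by its wooden grip and roll it along the row, from one end tile over the middle tile to the other end tile, in one pass without lifting off, pressing steadily so that all three tiles are bedded level with the frame's rim; do not touch the tiles with the gripper. Then stand the roller upright on the bench clear of the frame and let go.

Things in the scene. Friction and masses are not known exactly. Their poses are not given: they have to be found in the camera images.
- roller_grip (a point): Centre of the upright wooden grip (26 mm along x, 46 along y, 60 high) of the green roller, 85 mm above the undersides of its two black barrels, on which it stands. z up; it rolls easily along x, either way. Barrels: radius 18 mm, 62 mm long along y, axes 19 mm either side of this point. Overall 75 x 82 x 115 mm, about 0.4 kg. The red-and-silver press with the same grip is not the roller.
- tile_left: Left (blue) tile, 80 x 68 x 6 mm. Origin: centre of its top face; z up, y along the row towards the left tile. Its top starts 4 to 5 mm above the frame's rim and must end level with it, 12 mm above the bench. It moves only straight down, yields at about 5 N, stops firmly when level, stays where pushed. 70 mm from the middle tile.
- tile_middle: Middle (white) tile, 80 x 68 x 6 mm. Origin: centre of its top face; z up, y along the row towards the left tile. Its top starts 4 to 5 mm above the frame's rim and must end level with it, 12 mm above the bench. It moves only straight down, yields at about 5 N, stops firmly when level, stays where pushed. Centred in the frame (100 x 236 mm outside, fixed to the bench).
- tile_right: Right (blue) tile, 80 x 68 x 6 mm. Origin: centre of its top face; z up, y along the row towards the left tile. Its top starts 4 to 5 mm above the frame's rim and must end level with it, 12 mm above the bench. It moves only straight down, yields at about 5 N, stops firmly when level, stays where pushed. 70 mm from the middle tile.
Mind the look-alikes: they are no part of the job. What is shaped like the part that bears roller_grip but purple or yellow is not meant.

How it is judged (in metres and radians):
On the way, in this order (a step that is already met when the one before it is completed fails the run):
1. the roller is picked up, all tiles still proud (height (world z) of roller_grip above 0.1 m and height (world z) of each of tile_left, tile_middle, tile_right above 0.014 m), for 0.1 s.
2. one end tile is pressed down first, the other two still proud (((height (world z) of tile_left below 0.014 m and height (world z) of each of tile_middle, tile_right above 0.014 m) or (height (world z) of each of tile_left, tile_middle above 0.014 m and height (world z) of tile_right below 0.014 m))).
3. the middle tile follows, the last one still proud (((height (world z) of each of tile_left, tile_middle below 0.014 m and height (world z) of tile_right above 0.014 m) or (height (world z) of tile_left above 0.014 m and height (world z) of each of tile_middle, tile_right below 0.014 m))).
4. the last tile is pressed down too (height (world z) of each of tile_left, tile_middle, tile_right below 0.014 m), for 0.1 s.
At the end, for the whole second after the job is handed in: All three tiles are level with the frame's rim (within 2 mm), and the roller stands released and upright (within 10 degrees) on the bench, clear of the frame (all of step 4 and height (world z) of roller_grip between 0.077 and 0.093 m and angle between roller_grip's own z axis and vertical below 0.17 rad and horizontal distance between roller_grip and tile_left above 0.06 m and horizontal distance between roller_grip and tile_middle above 0.06 m and horizontal distance between roller_grip and tile_right above 0.06 m); the robot touches nothing.
It fails at once if the roller is lifted more than about 20 mm off the tiles before all three are down (height (world z) of any of tile_left, tile_middle, tile_right below 0.014 m and height (world z) of any of tile_left, tile_middle, tile_right above 0.014 m and height (world z) of roller_grip above 0.122 m).
It fails at once if the gripper presses on the tiles (contact force between the fingers and tile_left above 1 N or contact force between the fingers and tile_middle above 1 N or contact force between the fingers and tile_right above 1 N).
It also fails if it takes over 51 s, if anything falls off the work surface, if the arm or the gripper's body presses on something with over 40 N, if the wrist force passes 120 N, or if a joint passes its speed limit or range.

## Working session

There is one attempt and no reset: what is moved stays moved. The work goes in short steps, Python scripts to look and compute and a tool call to move; the robot and the scene stay as the last step left them, time stands still between calls to the robot, and variables do not carry over. Pictures are saved under pics/ and viewed, and the job is handed in when it is done.

Besides the shell and the picture viewer there is one more tool, called after ">>>" as name(argument=value, ...) on one line, values as JSON. apply_moves: Moves the arm, as the interface text tells. Its arguments: {"type":"object","properties":{"plan":{"type":"array","items":{"type":"number"}},"force":{"type":"number"}},"required":["plan"]}

```bash
mkdir -p pics; python3 - <<'E'
from cell import readout,cams,manip
import cv2
s=readout.read_state(); print(s)
for n in ("scene","top","wrist"):
    c=cams.camera(n); cv2.imwrite(f"pics/{n}0.png",c["image"][:,:,::-1]); print({k:v for k,v in c.items() if k!="image"})
E
```

```text
{'clock': 0.0, 'joints': array([-1.25861248e+00,  3.00468677e-01,  1.52158459e+00, -1.16749324e-05,
        1.32069761e+00, -6.66264348e-02]), 'qd': array([ 0.00034113,  0.00067837, -0.0005996 , -0.00043816, -0.00068242,
       -0.0001756 ]), 'effort': array([-1.03034567e-03, -5.31807625e+01, -3.52737200e+01,  7.06864544e-02,
        2.42740806e-02, -8.43264411e-05]), 'eef_pos': array([ 203.29804861, -510.76353618,  204.8861751 ]), 'eef_rot': array([-1.62765951,  1.56963805,  1.89274632]), 'wrist_force': array([ 0.39312834,  0.25283098, -0.01120935]), 'moment': array([ 0.06135711,  0.00113225, -0.04751801]), 'finger_gap': 93.96668631537212}
{'fovy': 56.637493816575294, 'cx': 253.1687586548523, 'cy': 196.37864815941393, 'position': array([1091.29386878,  572.044461  ,  657.45445658]), 'orientation': array([-2.16914647, -0.01518882,  2.3568137 ])}
{'fovy': 51.45219100363787, 'cx': 257.55329653509807, 'cy': 189.87734279176726, 'position': array([396.18718243, -14.24415897, 978.26850038]), 'orientation': array([-3.05316629,  0.00772428, -1.56187277])}
{'fovy': 63.57635522534524, 'cx': 251.4739592694676, 'cy': 187.76068011406204, 'T_tool_cam': array([[-4.54000199e-04, -2.51474613e-01,  9.67863788e-01,
        -1.79571818e+02],
       [ 9.99999834e-01,  2.29350095e-04,  5.28665145e-04,
        -1.86350069e-01],
       [-3.54925515e-04,  9.67863868e-01,  2.51474467e-01,
        -7.22878297e+01],
       [ 0.00000000e+00,  0.00000000e+00,  0.00000000e+00,
         1.00000000e+00]])}
```

View pics/scene0.png

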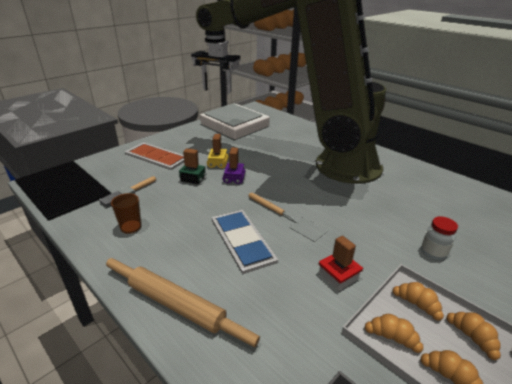

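View pics/top0.png

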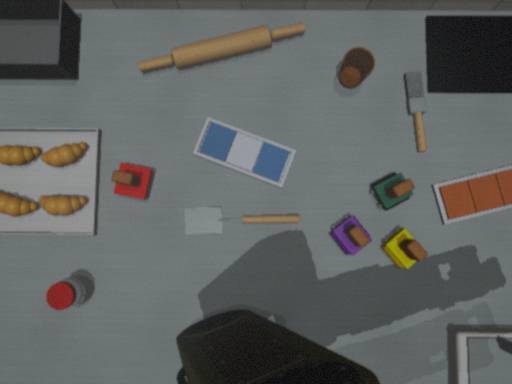

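View pics/wrist0.png

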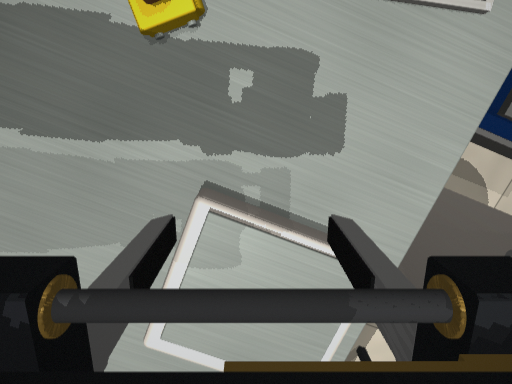

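Scene view: green roller at about (192,168), trivet at (243,240). Top view: roller at (393,190), trivet at (245,152), purple and yellow look-alikes at (350,235) and (405,248). Next I measure both coarsely.

```bash
cat > h.py <<'E'
import numpy as np, cv2
from scipy.spatial.transform import Rotation as R
from cell import readout,cams
def pose():
    s=readout.read_state(); T=np.eye(4); T[:3,:3]=R.from_euler('xyz',s['eef_rot']).as_matrix(); T[:3,3]=s['eef_pos']; return T,s
class Cam:
    def __init__(self,n,save=None):
        if n=='wrist': T,_=pose()
        c=cams.camera(n); self.im=c['image']; self.f=192/np.tan(np.radians(c['fovy'])/2); self.cx=c['cx']; self.cy=c['cy']
        if n=='wrist': T=T@c['T_tool_cam']; self.R=T[:3,:3]; self.p=T[:3,3]
        else: self.R=R.from_euler('xyz',c['orientation']).as_matrix(); self.p=c['position']
        if save: cv2.imwrite(f'pics/{save}.png',self.im[:,:,::-1])
    def ray(self,uv):
        uv=np.atleast_2d(uv).astype(float); d=np.c_[(uv[:,0]-self.cx)/self.f,(uv[:,1]-self.cy)/self.f,np.ones(len(uv))]; return d@self.R.T
    def plane(self,uv,z):
        d=self.ray(uv); return self.p+d*((z-self.p[2])/d[:,2])[:,None]
    def proj(self,P):
        q=(np.atleast_2d(P)-self.p)@self.R; return np.c_[self.f*q[:,0]/q[:,2]+self.cx,self.f*q[:,1]/q[:,2]+self.cy]
def tri(c1,uv1,c2,uv2):
    a=c1.ray(uv1)[0];b=c2.ray(uv2)[0];a/=np.linalg.norm(a);b/=np.linalg.norm(b)
    t=np.linalg.lstsq(np.c_[a,-b],c2.p-c1.p,rcond=None)[0]; P=c1.p+a*t[0];Q=c2.p+b*t[1]; return (P+Q)/2,np.linalg.norm(P-Q)
E
cat > m0.py <<'E'
from h import *
for n in('top','scene'):
    c=Cam(n); hsv=cv2.cvtColor(c.im,cv2.COLOR_RGB2HSV)
    for nm,lo,hi in(('blue',(95,110,60),(125,255,255)),('green',(70,90,20),(95,255,160)),('brown',(5,90,50),(18,255,220))):
        m=cv2.inRange(hsv,lo,hi); cs,_=cv2.findContours(m,cv2.RETR_EXTERNAL,cv2.CHAIN_APPROX_NONE)
        for k in cs:
            A=cv2.contourArea(k)
            if A<60: continue
            r=cv2.minAreaRect(k); z={'blue':16,'green':45,'brown':115}[nm]
            print(n,nm,A,np.round(r[0],1),np.round(r[1],1),round(r[2],1),np.round(c.plane([r[0]],z)[0],0))
    if n=='top': cr=c.im[150:280,180:430]
    else: cr=c.im[120:280,120:320]
    cv2.imwrite(f'pics/c_{n}.png',cv2.resize(cr,None,fx=3,fy=3,interpolation=cv2.INTER_CUBIC)[:,:,::-1])
E
python3 m0.py
```

```text
top blue 719.0 [270.7 161.4] [25.6 30.2] 21.0 [551. -37.  16.]
top blue 717.5 [217.6 141.1] [25.6 30.3] 21.8 [601.  93.  16.]
top green 350.0 [392.4 190.4] [26.5 30.8] 60.6 [ 480. -323.   45.]
top brown 230.5 [415.3 251.3] [21.9 14.1] 45.0 [ 344. -345.  115.]
top brown 222.5 [357.5 236.2] [21.2 12.8] 51.3 [ 375. -223.  115.]
top brown 133.0 [271.  218.5] [ 5. 56.] 90.0 [411. -37. 115.]
top brown 651.5 [ 62.5 205. ] [18. 47.] 90.0 [436. 417. 115.]
top brown 524.5 [ 16.  206.3] [40.2 19.6] 18.4 [432. 519. 115.]
top brown 212.0 [401.8 187.5] [12.2 22.2] 60.3 [ 480. -320.  115.]
top brown 206.0 [122.2 177.3] [20.2 12.3] 9.5 [498. 289. 115.]
top brown 2194.5 [479. 194.] [33.  73.7] 76.0 [ 468. -486.  115.]
top brown 519.5 [ 19.5 155. ] [18. 39.] 90.0 [545. 518. 115.]
top brown 634.5 [ 64.2 154.5] [19.  46.6] 74.1 [547. 419. 115.]
top brown 202.0 [419.7 131.5] [37.5  7.3] 82.4 [ 604. -362.  115.]
top brown 435.0 [354.8  66.2] [29.7 40.3] 45.0 [ 751. -221.  115.]
top brown 2058.5 [221.2  46.3] [ 19.9 169.5] 76.2 [796.  78. 115.]
scene blue 472.0 [252.6 252.2] [18.5 31.8] 73.3 [603.  94.  16
[... 582 characters left out ...]
9.1 [522.  59. 115.]
scene brown 604.0 [128.5 212.4] [39.8 27.1] 68.6 [ 800. -151.  115.]
scene brown 89.5 [143.6 183.2] [ 4.5 24.1] 63.4 [ 701. -247.  115.]
scene brown 133.0 [233. 157.] [20.  8.] 90.0 [ 411. -189.  115.]
scene brown 665.0 [164.3 154.8] [67.  17.7] 5.7 [ 562. -353.  115.]
scene brown 110.5 [216.5 143. ] [18.  7.] 90.0 [ 383. -304.  115.]
scene brown 267.5 [273.9 102.8] [15.9 31.3] 73.3 [ -60. -440.  115.]
scene brown 74.5 [298.2  97.3] [ 7.8 12.1] 6.3 [-198. -414.  115.]
scene brown 84.0 [301.5  59.5] [13.  7.] 90.0 [-768. -850.  115.]
scene brown 532.0 [272.6  65. ] [18.2 39.5] 76.0 [-534. -881.  115.]
scene brown 486.0 [275.4  22.1] [16.4 41.4] 69.8 [-1737. -1946.   115.]
```

View pics/c_top.png

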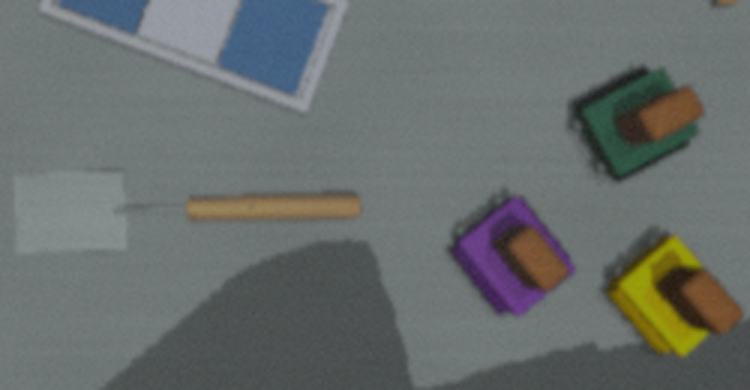

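```bash
python3 - <<'E'
from h import *
T,s=pose(); np.set_printoptions(suppress=True,precision=3); print(T)
E
```

```text
[[  -0.       0.37    -0.929  203.331]
 [   0.      -0.929   -0.37  -510.907]
 [  -1.      -0.001   -0.     205.203]
 [   0.       0.       0.       1.   ]]
```

The grip's long side points up-right in the top view, so the roller's x axis lies at about +28° and its centre is near (480,-320). I'm moving the wrist camera over it.

>>> apply_moves(plan=[0, 0, 0, 0, -0.007, -0.055, 100, 0, 0, 0, 0, -0.007, -0.055, 100, 0, 0, 0, 0, -0.007, -0.055, 100, 0, 0, 0, 0, -0.007, -0.055, 100, 0, 0, 0, 0, -0.007, -0.055, 100], force=40)

```text
clock: 0.88
eef_pos: [447.4, -375.7, 205.4]
eef_rot: [0.444, 1.571, -2.319]
wrist_force: [0.3, -1.0, -0.3]
finger_gap: 94.0
```

>>> apply_moves(plan=[0, 0, 0, 0, 0, -0.055, 100, -0.18, 0, 0, 0, 0, 0, 100, -0.18, 0, 0, 0, 0, 0, 100, -0.18, 0, 0, 0, 0, 0, 100, -0.18, 0, 0, 0, 0, 0, 100])

```text
clock: 1.5
eef_pos: [497.0, -356.4, 205.2]
eef_rot: [-1.823, 1.57, 2.423]
wrist_force: [0.5, -0.2, 0.8]
finger_gap: 94.2
```

>>> apply_moves(plan=[-0.18, 0, 0, 0, 0, 0, 100, -0.18, 0, 0, 0, 0, 0, 100, -0.18, 0, 0, 0, 0, 0, 100, -0.18, 0, 0, 0, 0, 0, 100, -0.18, 0, 0, 0, 0, 0, 100])

```text
clock: 2.12
eef_pos: [497.0, -356.4, 205.3]
eef_rot: [-2.553, 1.57, 2.593]
wrist_force: [0.5, 1.0, -0.1]
finger_gap: 93.7
```

```bash
python3 - <<'E'
from h import *
c=Cam('wrist','w1')
T,s=pose(); np.set_printoptions(suppress=True,precision=3); print(T,s['joints'],s['clock'])
E
```

```text
[[  -0.       0.903    0.429  497.003]
 [   0.       0.429   -0.903 -356.419]
 [  -1.      -0.      -0.     205.27 ]
 [   0.       0.       0.       1.   ]] [-0.682  0.439  1.333 -0.     1.37  -1.125] 2.175
```

View pics/w1.png

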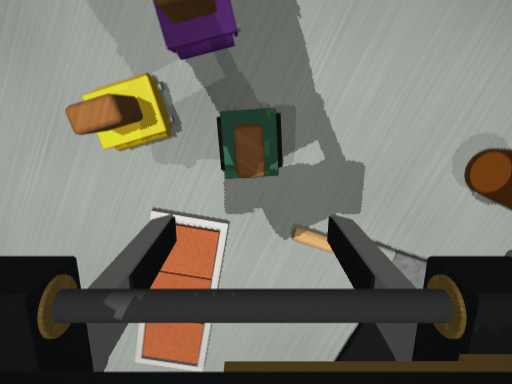

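```bash
python3 - <<'E'
from h import *
c=Cam('wrist')
cr=c.im[95:195,200:300]; cv2.imwrite('pics/w1c.png',cv2.resize(cr,None,fx=6,fy=6,interpolation=cv2.INTER_CUBIC)[:,:,::-1])
hsv=cv2.cvtColor(c.im,cv2.COLOR_RGB2HSV)
m=cv2.inRange(hsv,(4,90,40),(20,255,255)); m[:,:225]=0;m[:,275:]=0;m[:110]=0;m[185:]=0
k=max(cv2.findContours(m,cv2.RETR_EXTERNAL,cv2.CHAIN_APPROX_NONE)[0],key=cv2.contourArea)
r=cv2.minAreaRect(k); print(r)
P=c.plane(cv2.boxPoints(r),115); print(np.round(P,1))
m=cv2.inRange(hsv,(60,60,15),(95,255,255)); m[:,:205]=0;m[:,295:]=0;m[:100]=0;m[185:]=0
k=max(cv2.findContours(m,cv2.RETR_EXTERNAL,cv2.CHAIN_APPROX_NONE)[0],key=cv2.contourArea)
r=cv2.minAreaRect(k); print(r); P=c.plane(cv2.boxPoints(r),50); print(np.round(P,1))
E
```

```text
((249.56358337402344, 150.27182006835938), (54.03250503540039, 28.764068603515625), 87.1375961303711)
[[ 457.6 -309.7  115. ]
 [ 479.2 -298.1  115. ]
 [ 502.  -339.4  115. ]
 [ 479.4 -351.6  115. ]]
((250.2190399169922, 142.7708282470703), (67.11692810058594, 56.43864822387695), 87.0643310546875)
[[ 437.  -307.9   50. ]
 [ 489.1 -279.9   50. ]
 [ 524.6 -342.3   50. ]
 [ 469.7 -372.1   50. ]]
```

View pics/w1c.png

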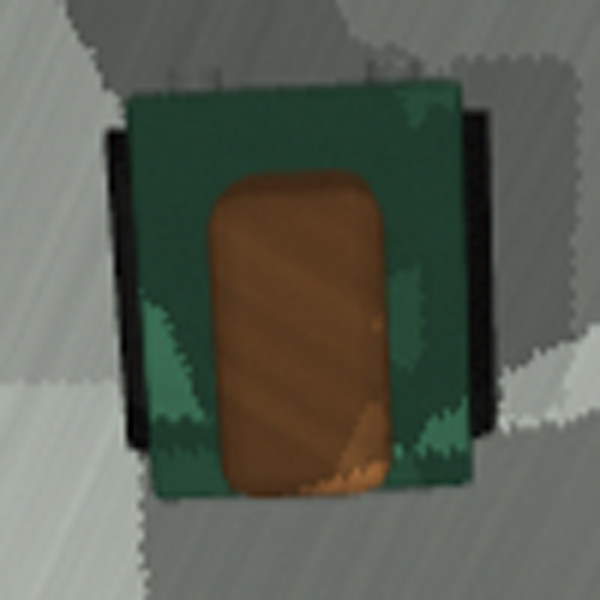

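Wrist view: the grip's top is centred at (249,150), which puts the roller at (480,-325) with its x axis at 28°. I'm aligning, descending and closing.

>>> apply_moves(plan=[-0.045, 0, 0, 0, -0.002, -0.0357, 100, 0, 0, 0, 0.045, 0, 0, 100, 0, 0, 0, 0.045, 0, 0, 100, 0, 0, 0, 0.035, 0, 0, 100, 0, 0, 0, 0.0133, 0, 0, 100], force=50)

```text
clock: 2.85
eef_pos: [479.8, -324.3, 65.3]
eef_rot: [-2.713, 1.568, 2.468]
wrist_force: [0.5, -0.2, 1.0]
finger_gap: 94.5
```

>>> apply_moves(plan=[0, 0, 0, 0, 0, 0, 0, 0, 0, 0, 0, 0, 0, 0, 0, 0, 0, 0, 0, 0, 0, 0, 0, 0, 0, 0, 0, 0, 0, 0, 0, 0, 0, 0, 0], force=50)

```text
clock: 3.48
eef_pos: [480.5, -324.9, 67.4]
eef_rot: [0.425, 1.57, -0.673]
wrist_force: [0.1, -0.1, -0.7]
finger_gap: 47.1
```

```bash
python3 - <<'E'
from h import *
c=Cam('wrist','w2')
T,s=pose(); np.set_printoptions(suppress=True,precision=3); print(T,s['joints'],s['clock'],s['finger_gap'],s['wrist_force'])
E
```

```text
[[   0.       0.89     0.455  480.473]
 [  -0.       0.455   -0.89  -324.854]
 [  -1.       0.       0.      67.366]
 [   0.       0.       0.       1.   ]] [-0.658  0.511  1.567 -0.     1.063 -1.131] 3.525 43.23741641876894 [ 0.412 -0.495  0.704]
```

View pics/w2.png

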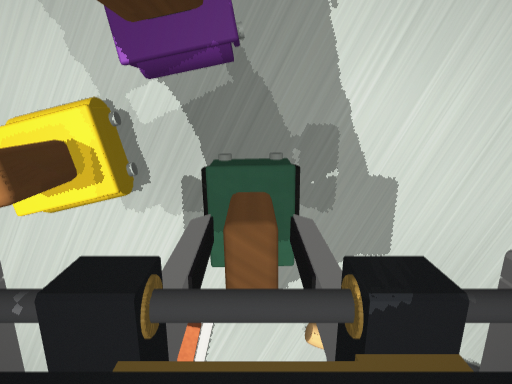

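Wrist view: the jaws are closing symmetrically around the green roller's grip at (250,235). I'll finish closing and lift.

>>> apply_moves(plan=[0, 0, 0, 0, 0, 0, 0, 0, 0, 0, 0, 0, 0, 0, 0, 0, 0, 0, 0, 0, 0, 0, 0, 0, 0, 0, 0, 0, 0, 0, 0, 0, 0, 0, 0])

```text
clock: 4.15
eef_pos: [480.4, -324.8, 67.1]
eef_rot: [0.854, 1.571, -0.244]
wrist_force: [-0.5, 0.2, 0.8]
finger_gap: 25.7
```

>>> apply_moves(plan=[0, 0, 0, -0.02, 0, 0, 0, 0, 0, 0, -0.03, 0, 0, 0, 0, 0, 0, -0.03, 0, 0, 0, 0, 0, 0, 0, 0, 0, 0, 0, 0, 0, 0, 0, 0, 0])

```text
clock: 4.78
eef_pos: [479.9, -324.4, 145.5]
eef_rot: [-2.694, 1.569, 2.491]
wrist_force: [-0.6, -0.4, -3.9]
finger_gap: 25.7
```

```bash
python3 - <<'E'
from h import *
c=Cam('wrist','w3'); c=Cam('scene','s3'); t=Cam('top','t3')
T,s=pose(); np.set_printoptions(suppress=True,precision=3); print(T,s['joints'],s['clock'],s['finger_gap'],s['wrist_force'],s['moment'])
# trivet via bright rim + blue in the top view
hsv=cv2.cvtColor(t.im,cv2.COLOR_RGB2HSV)
m=cv2.inRange(hsv,(95,110,60),(125,255,255)); ks=[k for k in cv2.findContours(m,cv2.RETR_EXTERNAL,cv2.CHAIN_APPROX_NONE)[0] if cv2.contourArea(k)>300]
for k in ks:
    P=t.plane(k[:,0].astype(float),16.5)[:,:2]; r=cv2.minAreaRect(P.astype(np.float32)); print('top',r)
hsv=cv2.cvtColor(c.im,cv2.COLOR_RGB2HSV)
m=cv2.inRange(hsv,(95,110,60),(125,255,255)); ks=[k for k in cv2.findContours(m,cv2.RETR_EXTERNAL,cv2.CHAIN_APPROX_NONE)[0] if cv2.contourArea(k)>200]
for k in ks:
    P=c.plane(k[:,0].astype(float),16.5)[:,:2]; r=cv2.minAreaRect(P.astype(np.float32)); print('scene',r)
E
```

```text
[[  -0.002    0.89     0.456  479.964]
 [   0.001    0.456   -0.89  -324.461]
 [  -1.      -0.001   -0.002  145.626]
 [   0.       0.       0.       1.   ]] [-0.658  0.419  1.503 -0.     1.222 -1.131] 4.925 25.623696153876416 [-0.879 -0.241 -3.995] [-0.003 -0.074  0.   ]
top ((551.2822875976562, -37.414154052734375), (63.2672119140625, 74.00033569335938), 68.50521850585938)
top ((600.349609375, 93.2720947265625), (62.76651382446289, 74.2052993774414), 68.98335266113281)
scene ((602.8237915039062, 93.76168060302734), (66.21734619140625, 75.6551284790039), 69.3790512084961)
scene ((553.1813354492188, -38.622371673583984), (59.23139572143555, 74.57537078857422), 69.57412719726562)
```

View pics/w3.png

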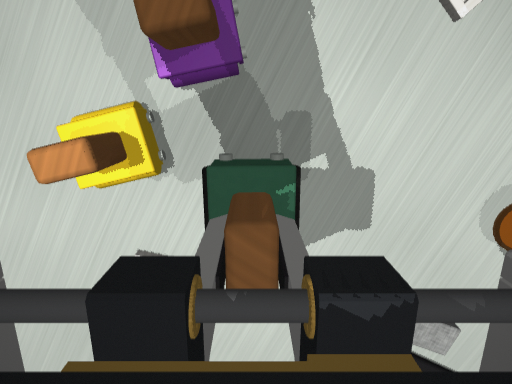

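View pics/s3.png

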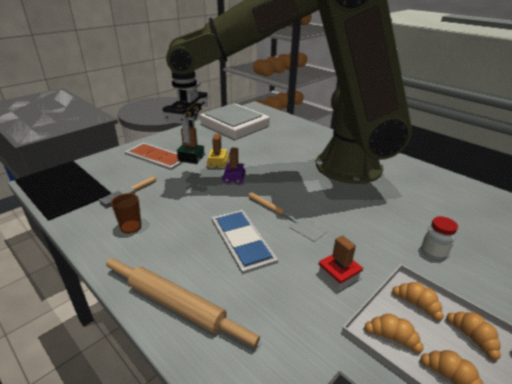

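The roller is held level (gap 25.6 mm, about 4 N of weight). Carrying it over the right tile (552,-38); the row heads at 69.2°.

>>> apply_moves(plan=[0, 0, 0, 0, 0.02, -0.0224, 0, 0, 0, 0, 0, 0.038, -0.0435, 0, 0, 0, 0, 0, 0.038, -0.0435, 0, 0, 0, 0, 0, 0.038, -0.0435, 0, 0, 0, 0, 0, 0.038, -0.0435, 0])

```text
clock: 5.55
eef_pos: [544.0, -69.7, 146.4]
eef_rot: [-2.272, 1.57, 2.913]
wrist_force: [0.7, 0.1, -3.5]
finger_gap: 25.8
```

>>> apply_moves(plan=[0, 0, 0, 0, 0.0197, -0.023, 0, -0.14, 0, 0, 0, 0, 0, 0, -0.14, 0, 0, 0, 0, 0, 0, -0.14, 0, 0, 0, 0, 0, 0, -0.14, 0, 0, 0, 0, 0, 0])

```text
clock: 6.18
eef_pos: [550.8, -42.1, 146.3]
eef_rot: [-2.727, 1.57, 3.023]
wrist_force: [-0.5, 0.3, -4.0]
finger_gap: 26.0
```

>>> apply_moves(plan=[-0.14, 0, 0, 0, 0, 0, 0, -0.035, 0, 0, 0.02, 0, 0, 0, 0, 0, 0, 0.015, 0, 0, 0, 0, 0, 0, 0, 0, 0, 0])

```text
clock: 6.68
eef_pos: [550.4, -42.1, 110.6]
eef_rot: [-2.915, 1.568, 3.005]
wrist_force: [-0.2, -0.4, -4.0]
finger_gap: 25.8
```

```bash
python3 - <<'E'
from h import *
c=Cam('wrist','w4'); c=Cam('scene','s4'); t=Cam('top','t4')
T,s=pose(); np.set_printoptions(suppress=True,precision=3); print(T,s['joints'],s['clock'],s['finger_gap'],s['wrist_force'],s['moment'])
print(np.degrees(np.arctan2(T[1,1],T[0,1])))
cv2.imwrite('pics/s4c.png',cv2.resize(c.im[150:280,150:310],None,fx=4,fy=4,interpolation=cv2.INTER_CUBIC)[:,:,::-1])
cv2.imwrite('pics/t4c.png',cv2.resize(t.im[80:220,160:340],None,fx=4,fy=4,interpolation=cv2.INTER_CUBIC)[:,:,::-1])
E
```

```text
[[  0.001   0.355   0.935 551.399]
 [ -0.      0.935  -0.355 -42.192]
 [ -1.      0.      0.001 112.646]
 [  0.      0.      0.      1.   ]] [-0.143  0.399  1.615  0.     1.127 -1.35 ] 6.825 26.042968061175877 [ 0.681  0.134 -3.255] [ 0.064 -0.164  0.05 ]
69.18850158713347
```

View pics/w4.png

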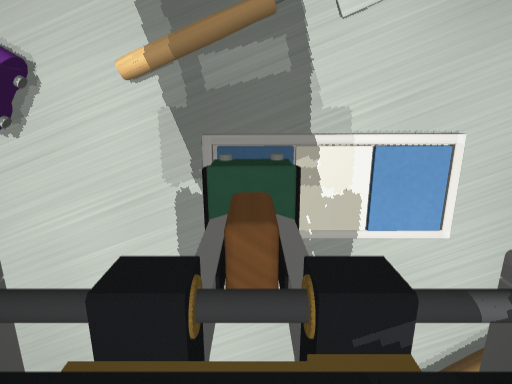

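View pics/s4c.png

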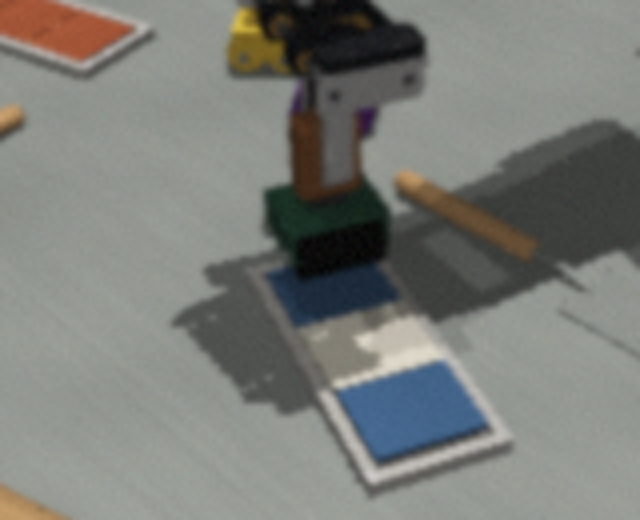

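View pics/t4c.png

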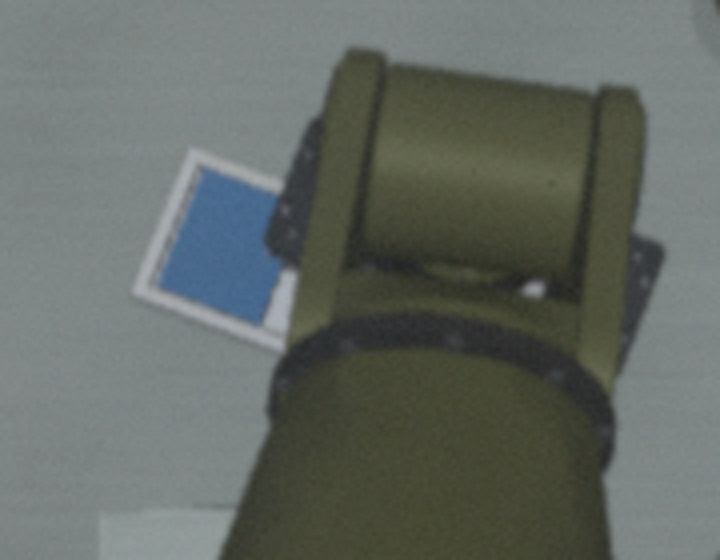

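```bash
python3 - <<'E'
from h import *
T,s=pose();c=Cam('wrist')
hsv=cv2.cvtColor(c.im,cv2.COLOR_RGB2HSV)
m=cv2.inRange(hsv,(95,110,40),(125,255,255)); ks=[k for k in cv2.findContours(m,cv2.RETR_EXTERNAL,cv2.CHAIN_APPROX_NONE)[0] if cv2.contourArea(k)>300]
for k in ks:
    P=c.plane(k[:,0].astype(float),16.5); q=(P-T[:3,3])@T[:3,:3]
    print(cv2.minAreaRect(P[:,:2].astype(np.float32)), 'tool yz',cv2.minAreaRect(q[:,1:].astype(np.float32)))
print(T[:3,3])
E
```

```text
((520.4583129882812, -27.747276306152344), (67.10334014892578, 15.223041534423828), 67.62490844726562) tool yz ((2.493610382080078, -34.11671829223633), (67.10333251953125, 15.223075866699219), 1.5635676383972168)
((599.3880615234375, 91.09120178222656), (68.81082916259766, 78.44942474365234), 69.27542114257812) tool yz ((141.6217041015625, -2.559490203857422), (78.44938659667969, 68.8108139038086), 89.9130630493164)
[551.39944456 -42.19198214 112.64634832]
```

Wrist view: the held roller covers the right tile (left end of the frame at (203-300,137-237)), with the middle and left tiles still clear. The row angle agrees and the lateral error is about 2 mm, so I correct that and lower.

>>> apply_moves(plan=[0, 0, 0, 0.01, 0, -0.002, 0, 0, 0, 0, 0.01, 0, 0, 0, 0, 0, 0, 0.006, 0, 0, 0, 0, 0, 0, 0.002, 0, 0, 0, 0, 0, 0, 0, 0, 0, 0], force=60)

```text
clock: 7.5
eef_pos: [549.3, -41.5, 84.1]
eef_rot: [-3.07, 1.571, 2.851]
wrist_force: [-0.4, -0.1, -3.3]
finger_gap: 25.7
```

>>> apply_moves(plan=[0, 0, 0, 0.001, 0, 0, 0, 0, 0, 0, 0.001, 0, 0, 0, 0, 0, 0, 0.001, 0, 0, 0, 0, 0, 0, 0.001, 0, 0, 0])

```text
clock: 8.0
eef_pos: [549.4, -41.5, 80.4]
eef_rot: [0.218, 1.57, -0.145]
wrist_force: [-0.1, -0.5, 1.1]
finger_gap: 25.6
```

>>> apply_moves(plan=[0, 0, 0, 0.001, 0, 0, 0, 0, 0, 0, 0.001, 0, 0, 0, 0, 0, 0, 0.001, 0, 0, 0, 0, 0, 0, 0, 0, 0, 0])

```text
clock: 8.5
eef_pos: [549.7, -41.5, 78.9]
eef_rot: [0.249, 1.569, -0.114]
wrist_force: [-6.7, 1.2, 19.2]
finger_gap: 25.4
```

Level with about 23 N. Rolling towards the left tile.

>>> apply_moves(plan=[0, 0, 0, 0, 0.005, 0, 0, 0, 0, 0, 0, 0.006, 0, 0, 0, 0, 0, 0, 0.006, 0, 0, 0, 0, 0, 0, 0.006, 0, 0])

```text
clock: 9.0
eef_pos: [557.8, -19.8, 78.9]
eef_rot: [0.23, 1.57, -0.133]
wrist_force: [-6.8, 0.4, 19.8]
finger_gap: 25.6
```

```bash
python3 - <<'E'
from h import *
c=Cam('wrist','w5'); c=Cam('scene','s5')
T,s=pose(); np.set_printoptions(suppress=True,precision=3); print(T,s['joints'],s['clock'],s['finger_gap'],s['wrist_force'],s['moment'])
cv2.imwrite('pics/s5c.png',cv2.resize(c.im[150:280,150:310],None,fx=4,fy=4,interpolation=cv2.INTER_CUBIC)[:,:,::-1])
E
```

```text
[[  0.002   0.355   0.935 558.007]
 [  0.      0.935  -0.355 -19.326]
 [ -1.      0.001   0.001  78.909]
 [  0.      0.      0.      1.   ]] [-0.1    0.452  1.626  0.001  1.062 -1.309] 9.1 25.664582702133497 [-5.871  2.371 19.214] [ 0.908  1.41  -0.085]
```

View pics/s5c.png

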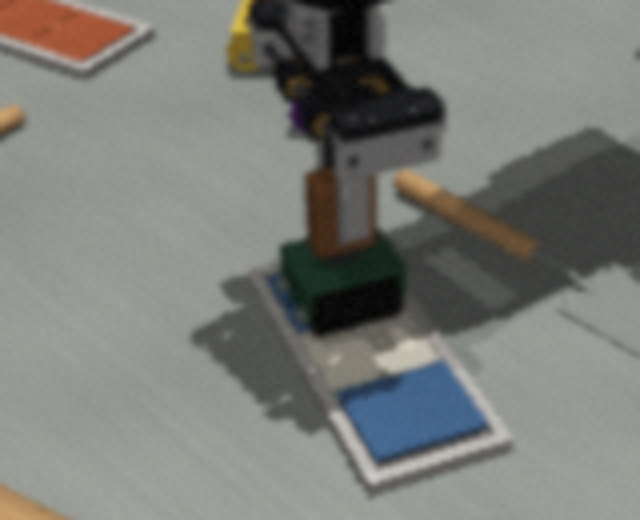

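View pics/w5.png

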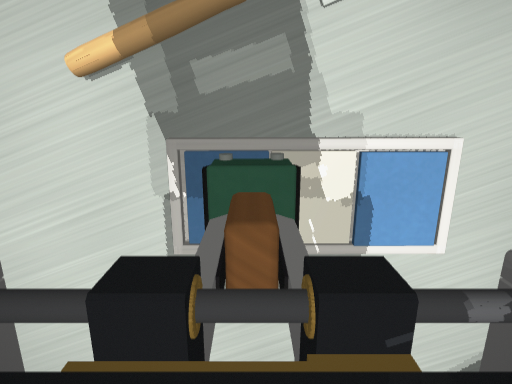

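The roller sits centred on the row and the first tile is down. Rolling on at the same pressure.

>>> apply_moves(plan=[0, 0, 0, 0, 0.006, 0, 0, 0, 0, 0, 0, 0.006, 0, 0, 0, 0, 0, 0, 0.006, 0, 0, 0, 0, 0, 0, 0.006, 0, 0, 0, 0, 0, 0, 0.006, 0, 0])

```text
clock: 9.72
eef_pos: [568.4, 8.4, 78.9]
eef_rot: [0.579, 1.57, 0.216]
wrist_force: [-7.7, 1.1, 19.7]
finger_gap: 25.9
```

>>> apply_moves(plan=[0, 0, 0, 0, 0.006, 0, 0, 0, 0, 0, 0, 0.006, 0, 0, 0, 0, 0, 0, 0.006, 0, 0, 0, 0, 0, 0, 0.003, 0, 0])

```text
clock: 10.22
eef_pos: [575.8, 28.2, 78.9]
eef_rot: [0.61, 1.57, 0.248]
wrist_force: [-7.2, 0.9, 18.6]
finger_gap: 26.0
```

```bash
python3 - <<'E'
from h import *
c=Cam('wrist','w6'); c=Cam('scene','s6')
T,s=pose(); np.set_printoptions(suppress=True,precision=3); print(T,s['joints'],s['clock'],s['finger_gap'],s['wrist_force'],s['moment'])
cv2.imwrite('pics/s6c.png',cv2.resize(c.im[150:280,150:310],None,fx=4,fy=4,interpolation=cv2.INTER_CUBIC)[:,:,::-1])
E
```

```text
[[  0.001   0.355   0.935 575.906]
 [  0.001   0.935  -0.355  28.387]
 [ -1.      0.001   0.001  78.921]
 [  0.      0.      0.      1.   ]] [-0.015  0.489  1.571  0.001  1.081 -1.223] 10.325 25.85465670913913 [-6.932  3.473 18.773] [ 0.862  1.586 -0.001]
```

View pics/s6c.png

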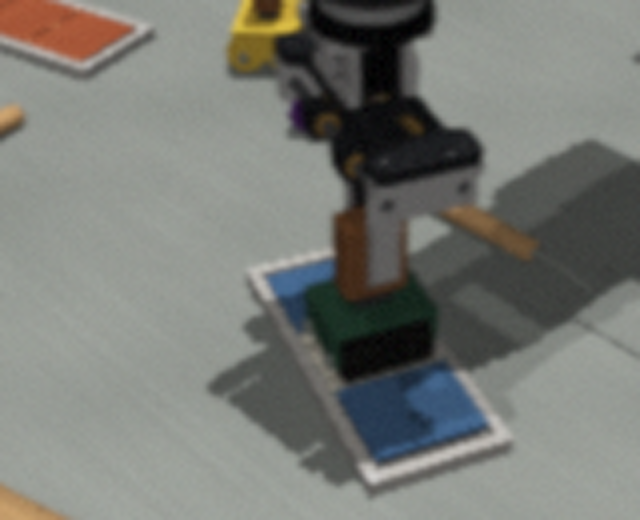

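View pics/w6.png

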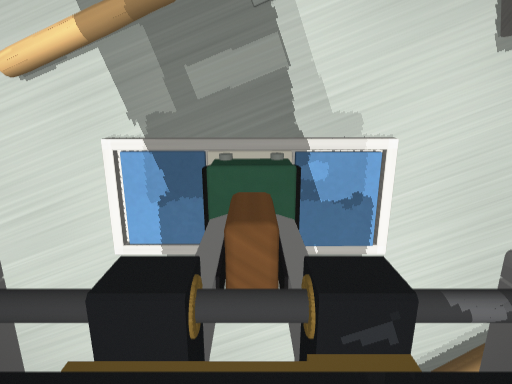

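The roller is now centred on the middle tile at level height, with the left tile still proud. Continuing.

>>> apply_moves(plan=[0, 0, 0, 0, 0.006, 0, 0, 0, 0, 0, 0, 0.006, 0, 0, 0, 0, 0, 0, 0.006, 0, 0, 0, 0, 0, 0, 0.006, 0, 0, 0, 0, 0, 0, 0.006, 0, 0])

```text
clock: 10.95
eef_pos: [586.4, 56.2, 78.9]
eef_rot: [0.715, 1.57, 0.352]
wrist_force: [-7.8, 1.0, 18.8]
finger_gap: 25.9
```

>>> apply_moves(plan=[0, 0, 0, 0, 0.006, 0, 0, 0, 0, 0, 0, 0.006, 0, 0, 0, 0, 0, 0, 0.006, 0, 0, 0, 0, 0, 0, 0.006, 0, 0, 0, 0, 0, 0, 0.006, 0, 0])

```text
clock: 11.58
eef_pos: [597.1, 84.4, 78.9]
eef_rot: [0.908, 1.57, 0.545]
wrist_force: [-7.8, 1.4, 18.7]
finger_gap: 25.7
```

>>> apply_moves(plan=[0, 0, 0, 0, 0.006, 0, 0, 0, 0, 0, 0, 0.006, 0, 0, 0, 0, 0, 0, 0, 0, 0])

```text
clock: 11.95
eef_pos: [601.4, 96.0, 79.0]
eef_rot: [1.074, 1.569, 0.712]
wrist_force: [-7.0, 3.8, 17.9]
finger_gap: 25.6
```

```bash
python3 - <<'E'
from h import *
c=Cam('wrist','w7'); c=Cam('scene','s7')
T,s=pose(); np.set_printoptions(suppress=True,precision=3); print(T,s['joints'],s['clock'],s['finger_gap'],s['wrist_force'],s['moment'])
cv2.imwrite('pics/s7c.png',cv2.resize(c.im[150:280,150:310],None,fx=4,fy=4,interpolation=cv2.INTER_CUBIC)[:,:,::-1])
E
```

```text
[[  0.001   0.355   0.935 601.396]
 [  0.001   0.935  -0.355  95.935]
 [ -1.      0.002   0.001  78.958]
 [  0.      0.      0.      1.   ]] [ 0.098  0.553  1.47   0.001  1.117 -1.111] 12.05 25.54110564931102 [-6.965  3.64  17.522] [ 0.912  1.498 -0.073]
```

View pics/s7c.png

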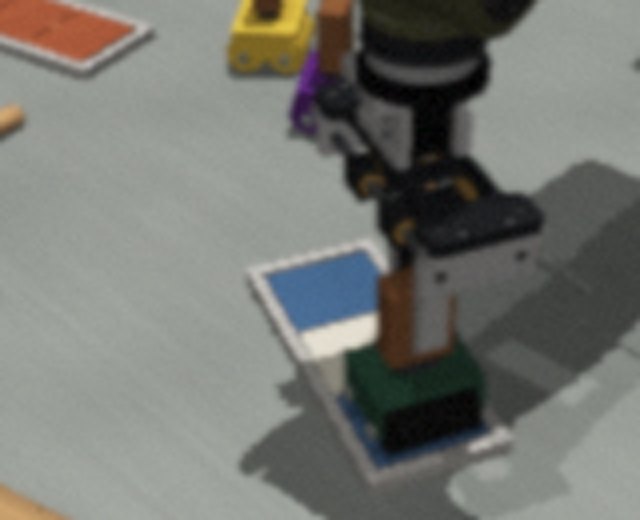

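View pics/w7.png

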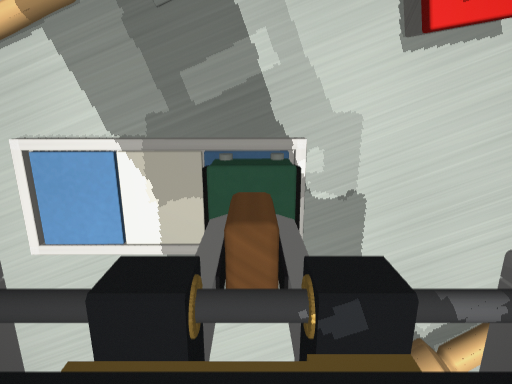

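All three tiles passed at level height (z=78.9 throughout). Lifting, moving 110 mm past the tile, and setting down.

>>> apply_moves(plan=[0, 0, 0, -0.015, 0, 0, 0, 0, 0, 0, -0.02, 0, 0, 0, 0, 0, 0, 0, 0.03, 0, 0, 0, 0, 0, 0, 0.04, 0, 0, 0, 0, 0, 0, 0.04, 0, 0])

```text
clock: 12.68
eef_pos: [640.4, 198.7, 112.2]
eef_rot: [-2.177, 1.57, -2.54]
wrist_force: [-0.3, -0.3, -3.7]
finger_gap: 25.7
```

>>> apply_moves(plan=[0, 0, 0, 0.015, 0, 0, 0, 0, 0, 0, 0.015, 0, 0, 0, 0, 0, 0, 0.006, 0, 0, 0, 0, 0, 0, 0.003, 0, 0, 0, 0, 0, 0, 0.002, 0, 0, 0])

```text
clock: 13.3
eef_pos: [640.3, 197.6, 71.5]
eef_rot: [0.595, 1.57, 0.231]
wrist_force: [0.5, -0.5, -4.1]
finger_gap: 25.7
```

```bash
python3 - <<'E'
from h import *
c=Cam('wrist','w8'); c=Cam('scene','s8')
T,s=pose(); np.set_printoptions(suppress=True,precision=3); print(T,s['clock'],s['finger_gap'],s['wrist_force'],s['moment'])
E
```

```text
[[  0.      0.355   0.935 640.178]
 [  0.      0.935  -0.355 197.731]
 [ -1.      0.      0.     71.38 ]
 [  0.      0.      0.      1.   ]] 13.4 25.959484280133175 [-0.186  0.64  -3.771] [ 0.007 -0.057 -0.02 ]
```

View pics/s8.png

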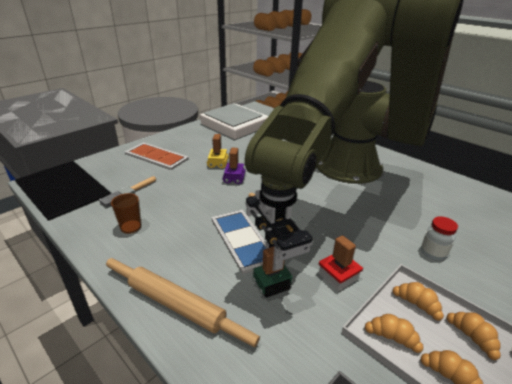

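View pics/w8.png

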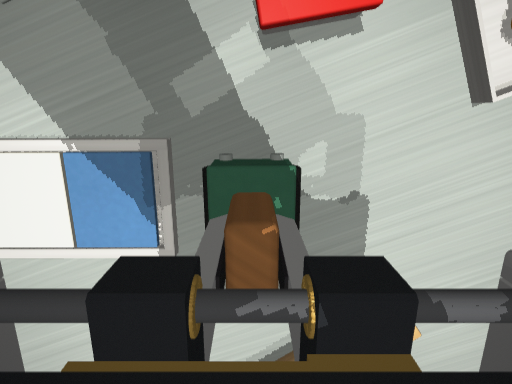

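The roller is clear of the frame (its edge is at column 172 in the wrist view) and the bench below is free. It is about 4 mm up, so I lower to contact.

>>> apply_moves(plan=[0, 0, 0, 0.002, 0, 0, 0, 0, 0, 0, 0.0015, 0, 0, 0, 0, 0, 0, 0.0005, 0, 0, 0, 0, 0, 0, 0, 0, 0, 0], force=20)

```text
clock: 13.9
eef_pos: [640.1, 197.9, 67.2]
eef_rot: [0.697, 1.571, 0.334]
wrist_force: [0.1, 0.7, -3.4]
finger_gap: 26.1
```

>>> apply_moves(plan=[0, 0, 0, 0.0005, 0, 0, 0, 0, 0, 0, 0.0005, 0, 0, 0, 0, 0, 0, 0, 0, 0, 0])

```text
clock: 14.28
eef_pos: [640.3, 198.1, 67.1]
eef_rot: [0.832, 1.57, 0.469]
wrist_force: [-3.8, 0.1, 5.1]
finger_gap: 25.9
```

Contact made, so I open slowly and symmetrically, then rise.

>>> apply_moves(plan=[0, 0, 0, -0.0005, 0, 0, 0, 0, 0, 0, 0, 0, 0, 30, 0, 0, 0, 0, 0, 0, 35, 0, 0, 0, 0, 0, 0, 40, 0, 0, 0, 0, 0, 0, 50])

```text
clock: 14.9
eef_pos: [640.1, 197.9, 66.6]
eef_rot: [-0.632, 1.571, -0.995]
wrist_force: [-0.5, -0.2, -0.1]
finger_gap: 44.8
```

>>> apply_moves(plan=[0, 0, 0, 0, 0, 0, 60, 0, 0, 0, 0, 0, 0, 70, 0, 0, 0, 0, 0, 0, 80, 0, 0, 0, 0, 0, 0, 80, 0, 0, 0, 0, 0, 0, 80])

```text
clock: 15.52
eef_pos: [640.1, 197.9, 66.7]
eef_rot: [-2.89, 1.571, 3.03]
wrist_force: [0.1, -0.9, 0.8]
finger_gap: 75.0
```

```bash
python3 - <<'E'
from h import *
c=Cam('wrist','w9')
T,s=pose(); print(T[:3,3],s['clock'],s['finger_gap'],s['wrist_force'])
E
```

```text
[640.09265113 197.89380863  66.62934399] 15.575 75.08338914619135 [1.01954435 0.19253197 0.24664545]
```

View pics/w9.png

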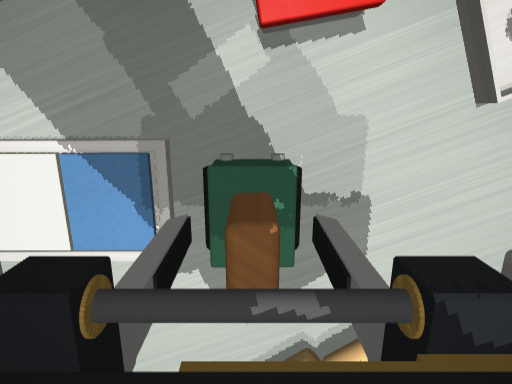

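The wrist view shows the roller standing free between the open fingers at (250,230). Retreating upward, then away so the cameras can see.

>>> apply_moves(plan=[0, 0, 0, -0.03, 0, 0, 80, 0, 0, 0, -0.05, 0, 0, 80, 0, 0, 0, -0.05, 0, 0, 80, 0, 0, 0, 0, 0, -0.05, 80, 0, 0, 0, 0, 0, -0.06, 80])

```text
clock: 16.2
eef_pos: [536.3, 237.0, 196.8]
eef_rot: [0.763, 1.57, 0.399]
wrist_force: [0.9, 0.4, 0.1]
finger_gap: 75.0
```

>>> apply_moves(plan=[0, 0, 0, 0, 0, -0.06, 80, 0, 0, 0, 0, 0, -0.05, 80, 0, 0, 0, 0, 0, 0, 80])

```text
clock: 16.58
eef_pos: [432.4, 277.0, 197.4]
eef_rot: [1.06, 1.57, 0.7]
wrist_force: [0.3, -0.5, -0.5]
finger_gap: 75.2
```

```bash
python3 - <<'E'
from h import *
c=Cam('scene','s10'); t=Cam('top','t10')
T,s=pose(); print(T[:3,3],s['clock'],s['finger_gap'],s['wrist_force'])
a=cv2.resize(c.im[190:310,190:310],None,fx=4,fy=4,interpolation=cv2.INTER_CUBIC)[:,:,::-1]
cv2.imwrite('pics/s10c.png',a)
E
```

```text
[434.69756029 276.09155767 197.07628731] 16.675 75.25940661892439 [-0.22398047 -0.1543705   0.00693247]
```

View pics/s10c.png

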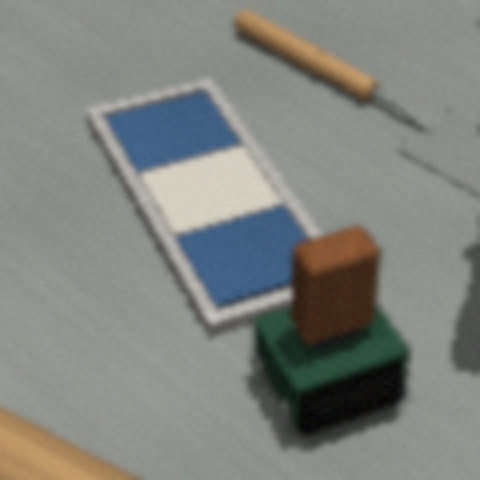

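View pics/t10.png

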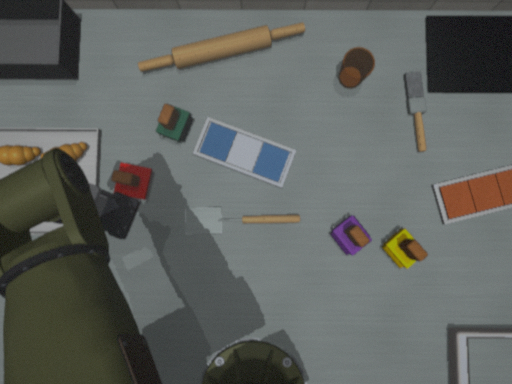

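The scene view shows the tiles flush in the frame and the roller upright past its left end. In the top view it stands at (174,122), clear of the frame, and the gripper touches nothing. Handing in.

```bash
python3 -c "
from cell import ticket; print(ticket.sign_off())"
```

```text
the job is handed in; nothing more can be done
None
```

The job is done and handed in at about 16.7 s of the 51 s allowed; the hand-in gave no verdict.

- **Rolling:** I gripped the green roller by its wooden grip and pressed the right tile down first. I then rolled over the middle tile to the left tile in one pass, without lifting, at about 22 N net of the roller's weight. The tool stayed at z ≈ 78.9 mm along the whole row, against 79.2 mm expected for tiles level with the rim.
- **Setting down:** I set the roller on the bench about 110 mm past the left tile, at roughly (640, 198), opened the fingers and moved the arm away.
- **Last checks:** The last pictures show the tiles flush with the frame and the roller upright and clear of it. The wrist force is back near zero and the fingers are open at 75 mm, touching nothing.
- **Small disagreements:** The tile positions from the different views differed by 2 to 3 mm, and I corrected the roller's path sideways by 2 mm. A side force of about 7 N also showed while pressing. Neither seemed to affect the result.
- **Not measured:** I judged the final tile heights from the tool height during the pass and from the pictures.

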